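# Take the repaired forceps out of the vise and proof-squeeze them to the mark

### The arm

A 6-joint arm with a two-finger parallel gripper is mounted at the origin on a cart in front of the work surface, level with it; the furniture and walls round the work are solid. World frame = base frame: x ahead of the robot, y to its left, z up, the work surface at z = 0. Lengths are in m, angles in degrees, forces in N, time in s.
With the tool pointing down it reaches from about 0.4 to 0.825 m from the base axis. Payload 7 kg.
Tool frame: the origin (TCP) lies midway between the tips of the shut fingers; the grasp point (between the pads) lies 19 mm behind it; z points along the fingers, y is the line along which they close (so a half turn about z gives the same grasp; the last joint's range is limited). The gripper opens to 88 mm and grips with 3 to 60 N. Pads are 19 mm wide; open, the fingers measure 130 mm over their backs; the gripper's body (78 mm by 193 mm) begins 47 mm behind the grasp point.
Start: joints at [93.054, 20.546, 0.682, 0, -70.136, -16.507], TCP at [0.157, 0.656, 0.227] pointing down, gripper open.
Joint ranges: [-176.03, 176.03], [-82.01, 121.73], [-58.28, 71.71], [-173.87, 95.51], [-174.79, -0.11], [-173.66, 173.66]. Speed limits (degrees/s): [136.94, 136.94, 172.46, 180, 180, 180].

### API

Orientations are given as a 3x3 rotation matrix whose columns are the frame's x, y, z axes.
In Python, from rig import robot, jaws, solver, imaging, order, nets gives the robot as it stands. Calls block until the motion is done:
- robot.goto(position, orientation): joint-space move of the TCP to a pose.
- robot.servo_line(position, ori=None, speed=0.15): straight line of the TCP; ori=None keeps the orientation; speed is the mean speed in m/s.
- robot.movej(angles): joint-space move.
- jaws.move_gripper(opening): opening from 0.0 (shut) to 1.0 (fully open); the grip force is fixed at half the most; returns when the fingers have stopped.
- robot.dwell(seconds).
- solver.ik(position, orientation): joint angles nearest the present ones, or None.
- robot.get_state(): the state.
- imaging.grab_frame(name): name is "side" or "top" or "wrist"; returns (picture, depth): 420x560x3 uint8, red, green, blue; 420x560 float32, m along the optical axis (not along the pixel's ray), 0 where there is no reading.
- imaging.camera_info(name): a dict with "vfov" (degrees; the focal length in pixels is half the picture's height over the tangent of half this angle, whatever the lens; pixels are square), "cx", "cy" (the principal point, pixels), "view" (4x4, takes a point from world to camera coordinates); the wrist camera has in their place "T_tool_cam" (4x4, takes a point from camera to tool coordinates, whose origin is the TCP and whose axes are the flange's). Camera axes: x right, y down, z forward; pixel columns grow to the right and rows downward; lengths in m; the calibration is good to about 2 mm. A picture is of the moment at which its call begins: read the wrist's pose just before it. camera_info takes no time and is no camera call.
A pose or a line that the arm cannot do raises robot.Unreachable and nothing moves.
- order.job_done(): hands the job in; it is judged then, once.
Trained networks look in the newest picture that a camera, given by its name, has taken for a name from the list of things; names that differ only in an ending like _2 or _b are one class to them, and where a whole thing is asked for, a point or a joint stands for the part that bears it (a point fixed in the world has none). Each returns a list of dicts, best first, with "p" (0 to 1); they miss things now and then, are a little off and sometimes report something else, mostly with a low value. They report only what shows in the picture. A call takes as long as a camera call.
- nets.search_frame(camera, label): "bbox" ([centre column, centre row, width, height] in pixels, round what is visible of it).
- nets.landmark_of(camera, label): "pixel" ([column, row] in pixels: a listed point, or the origin of a listed thing).
The state is a dict: "t": time; "qpos": joint angles; "qvel": joint speeds; "effort": joint torques, N m; "position": TCP position; "tcp_rot": TCP orientation; "force": force on the tool from outside, world axes, zero at the start; "ft_torque": the same for the moment, N m; "grip_width": opening from 0.0 (shut) to 1.0 (fully open); "finger_force": force on a finger pad.
Only numpy, scipy, OpenCV 4.12 (cv2) and the standard library are available. Lean on these libraries where they do the work, as an engineer would, in place of code of your own. Each camera call takes 0.05 s, during which the arm holds its last target. There are 200 camera calls.

### The job

The large specimen forceps, whose heel has just been rejoined, are still clamped lying flat in the small bench vise: pull the knob on the vise's spindle to slide the jaw open, then lift the forceps out by their two arms, clear of the vise and well above the desk. To prove the joint, squeeze the arms to the mark - the dark ring on the guide pin just comes out flush with the arm, tips 10 mm apart - and never close them past it to less than 5 mm. Hold that gap steady in the air for two seconds and finish still holding it, putting nothing down and leaving the other things on the desk where they are.

Things in the scene. Friction and masses are not known exactly. Their poses are not given: they have to be found in the camera images.
- vise: small grey machine vise, fixed. Bed 94 x 60 mm (94 mm over its ears), 20 mm high. Origin on the desk under the middle of the clamped heel's width; x points from sliding to fixed jaw, y along the jaws, z up. Fixed jaw x 6 to 30, y -30 to 30 mm, top 51 mm over the desk; sliding jaw, closed, x -28 to -6, y -29 to 29 mm, top 52 mm; nut plate x -64 to -52 mm, top 43 mm
- vise_jaw (a joint): travel of the sliding jaw: 0 closed on the forceps heel, up to 0.022 m fully open; jaw, spindle and knob slide together along the vise's -x. It stays where it is left; sliding it takes about 5 N. A lip near the jaw's top reaches 3 mm over the heel and keeps it from being lifted until the jaw has opened
- vise_knob (a point): centre of the dark knurled knob at the outer end of the vise's spindle: a cylinder 28 mm in diameter, 24 mm long, axis along the vise's x, 92 mm from the vise's origin when closed, 32 mm above the desk; it moves with the jaw. Free room for fingers on both its sides (vise's y) and above
- vise_block (a point): middle of the top of a plain ground steel block, fixed on the desk beside the vise: 32 mm in x, 20 mm in y, 34 mm high, centred 60 mm along the vise's y from its origin. The forceps' arms lie on it, their heel on a 10 mm wide bar of the same height between the jaws (y -30 to 30 mm); so they stay lying level when the jaw is opened
- forceps: plain steel sprung forceps, 163 mm long, 52 g (42 to 62), lying on their side in the vise. Origin between the roots of the arms, on the underside; y points to the tips, x across the arms, z up; at the start parallel to the vise's axes, origin 26 mm along the vise's y, 34 mm above the desk. Arms open in the level plane. Centre of mass near y 37 mm
- forceps_heel (a point): middle of the heel block, 12 mm wide, 12 mm high, from y -38 to +2 mm of the forceps, clamped between the jaws at the start; 24 mm behind the forceps' origin and 6 mm above its underside
- forceps_a_tip (a point): tip of the arm on the forceps' -x side, on the inner face. Each arm is flat and straight, 125 mm long, 2.5 mm thick, 12 mm high (6 mm or less near the tip), and turns in about its root (inner face 2.5 mm from the middle) against a spring of 10 Nm/rad. Tip gap = distance between the two tip points: 30 mm at rest, 10 mm at the mark
- forceps_b_tip (a point): tip of the arm on the forceps' +x side, on the inner face; mirror image of the other
- forceps_a_grip (a point): middle of the ridged finger grip (30 mm long) on the outer face of the -x arm, 65 mm from the root, at half the arm's height. Over the two grips the arms measure 23.0 mm at rest and 12.6 mm at the mark: tip gap in mm = 5 + 1.92 x (that width - 10). Squeezing here to the mark takes 10 to 12 N
- forceps_b_grip (a point): the same on the +x arm. Held with too light a squeeze, the forceps can swing heel down or slip out: lift them with a width of 16 mm or less over the grips
- forceps_pin (a point): free end of the guide pin, 4 mm thick, 30 mm from the arms' roots: fixed in the -x arm, it runs through the +x arm and stands out of it, 3 mm at rest and 8 mm at the mark. A dark ring on the pin is just wholly out of the +x arm's outer face when the tips are 10 mm apart
- buffer_bottle: bystander: small clear bottle with a screw cap, 56 mm in diameter, 103 mm high, origin at the centre of its underside
- screwdriver: bystander: screwdriver lying on the desk, 196 mm long, origin under its middle
- small_tweezers: bystander: rigid small tweezers lying on the desk, 122 mm long, origin under the middle

How it is judged (in metres and radians):
On the way, in this order (a step that is already met when the one before it is completed fails the run):
1. the vise jaw is slid open by at least 8 mm while the forceps still lie in the vise (value of joint vise_jaw above 0.008 m and height (world z) of forceps below 0.045 m), for 0.2 s.
2. the forceps, in the fingers alone and at least 100 mm above the desk, are squeezed to a tip gap of 10 mm (8 to 12) and kept there for 1.5 s (height (world z) of forceps above 0.1 m and distance between forceps_a_tip and forceps_b_tip between 0.008 and 0.012 m and contact force between the fingers and forceps above 1 N and contact force between forceps and vise below 0.05 N), for 1.5 s.
At the end, for the whole second after the job is handed in: The program ends with the forceps at rest in the fingers (speed under 0.02 m/s), touching nothing else, at least 100 mm above the desk, their tips 8 to 12 mm apart, and the vise jaw still open by 8 mm or more (all of step 2 and linear speed of forceps below 0.02 m/s and value of joint vise_jaw above 0.008 m); the arm keeps its last pose, push and grip.
It fails at once if the forceps tips are squeezed closer than 5 mm (distance between forceps_a_tip and forceps_b_tip below 0.005 m).
It fails at once if a bystander is moved by more than 20 mm (distance of any of buffer_bottle, screwdriver, small_tweezers from where it was at the start of the episode above 0.02 m).
It also fails if it takes over 45 s, if anything falls off the work surface, if the arm or the gripper's body presses on something with over 40 N, if the wrist force passes 120 N, or if a joint passes its speed limit or range.

## Working session

There is one attempt and no reset: what is moved stays moved. The work goes in short steps, each a Python script; the robot and the scene stay as the last script left them, time stands still between calls to the robot, and variables do not carry over. Pictures are saved under pics/ and viewed, at most 10 in all, crops included, and the job is handed in when it is done.

```bash
mkdir -p pics; cat > h.py <<'E'
import numpy as np, cv2
from rig import robot, jaws, solver, imaging, order, nets
def cam(name):
    i=imaging.camera_info(name); f=210/np.tan(np.radians(i["vfov"])/2)
    if name=="wrist":
        s=robot.get_state(); T=np.eye(4); T[:3,:3]=np.array(s["tcp_rot"]); T[:3,3]=s["position"]
        C=T@np.array(i["T_tool_cam"])
    else: C=np.linalg.inv(np.array(i["view"]))
    return f,i["cx"],i["cy"],C
def at_z(c,px,z):
    f,cx,cy,C=c; r=C[:3,:3]@np.array([(px[0]-cx)/f,(px[1]-cy)/f,1]); o=C[:3,3]
    return o+r*(z-o[2])/r[2]
E
python3 - <<'E'
from h import *
for n in ["top","side"]:
    c=cam(n); im,d=imaging.grab_frame(n); cv2.imwrite(f"pics/{n}0.png",im[:,:,::-1]); np.save(f"{n}0.npy",d)
    print(n,c[0],c[3].round(3).tolist(),imaging.camera_info(n))
    for l,z in [("vise_knob",.032),("forceps_heel",.04),("forceps_a_tip",.04),("forceps_a_grip",.04),("forceps_pin",.04),("vise_block",.034),("forceps",.034),("vise",0),("screwdriver",0),("buffer_bottle",0),("small_tweezers",0)]:
        for r in nets.landmark_of(n,l)[:2]:
            print(l,round(r["p"],2),np.round(r["pixel"]),at_z(c,r["pixel"],z).round(4))
print(robot.get_state())
E
```

```text
top 402.95450292112076 [[0.007, -0.986, 0.166, 0.328], [-1.0, -0.007, 0.002, 0.238], [-0.001, -0.166, -0.986, 1.058], [0.0, 0.0, 0.0, 1.0]] {'vfov': 55.05260408345041, 'cx': 278.8298529390993, 'cy': 207.8322874491715, 'view': array([[ 6.96775527e-03, -9.99975292e-01, -9.30314541e-04,
         2.36291799e-01],
       [-9.86094764e-01, -6.71655588e-03, -1.66048201e-01,
         5.01208525e-01],
       [ 1.66037850e-01,  2.07436152e-03, -9.86117199e-01,
         9.88523059e-01],
       [ 0.00000000e+00,  0.00000000e+00,  0.00000000e+00,
         1.00000000e+00]])}
vise_knob 0.92 [344. 216.] [0.4808 0.0716 0.032 ]
vise_knob 0.47 [319. 191.] [0.5474 0.1359 0.032 ]
forceps_heel 0.72 [323. 184.] [0.5632 0.1256 0.04  ]
forceps_a_tip 0.54 [280. 214.] [0.4845 0.2354 0.04  ]
forceps_a_grip 0.5 [298. 206.] [0.5048 0.1893 0.04  ]
forceps_a_grip 0.47 [305. 197.] [0.5297 0.1731 0.04  ]
forceps_pin 0.63 [182. 230.] [0.4411 0.4863 0.04  ]
forceps_pin 0.41 [308. 189.] [0.5503 0.1645 0.04  ]
vise_block 0.56 [306. 196.] [0.533  0.1686 0.034 ]
vise_block 0.53 [328. 189.] [0.5503 0.1116 0.034 ]
forceps 0.
[... 1549 characters left out ...]
52e-04,
       -7.01355455e+01, -1.65058511e+01]), 'qvel': array([ 0.00337089, -0.03277891,  0.00587568,  0.02616043, -0.0405616 ,
       -0.02188552]), 'effort': array([-4.53621915e-04, -5.82393944e+01,  2.93326718e+01,  7.00284764e+00,
        1.26806679e-02, -2.64113169e-05]), 'position': array([0.15703349, 0.65647209, 0.22658194]), 'tcp_rot': array([[ 9.72569782e-01, -2.32611303e-01, -7.82364472e-06],
       [-2.32611303e-01, -9.72569782e-01,  4.27579555e-05],
       [-1.75550242e-05, -3.97652273e-05, -9.99999999e-01]]), 'force': array([0.95836599, 0.0503522 , 0.400601  ]), 'ft_torque': array([-0.06888111, -0.00130823,  0.02339114]), 'finger_force': 0.0, 'grip_width': 1.0016898307541677}
```

```bash
python3 - <<'E'
from h import *
th=np.radians(24); xv=np.array([np.cos(th),np.sin(th),0]); yv=np.array([-np.sin(th),np.cos(th),0])
i=imaging.camera_info("wrist"); print(np.round(i["T_tool_cam"],3).tolist(),i["vfov"])
best=None
for s in (1,-1):
    R=np.column_stack([s*xv,-s*yv,[0,0,-1]])
    q=solver.ik([.5,.1,.3],R); print(s,q)
    for s2 in (1,-1):
        R2=np.column_stack([s2*yv,s2*xv,[0,0,-1]]); print("  ",s2,solver.ik([.5,.15,.25],R2))
im=cv2.imread("pics/top0.png")[130:290,120:440]; cv2.imwrite("pics/c1.png",cv2.resize(im,(800,400)))
E
```

```text
[[0.0, -0.965, -0.263, 0.07], [1.0, 0.001, -0.001, -0.001], [0.001, -0.263, 0.965, -0.158], [0.0, 0.0, 0.0, 1.0]] 66.46316496054268
1 [ 33.40538638   2.39587304 -12.84027173   0.         -74.76385523
  80.59461362]
   1 [ 38.25596722   5.16545325 -16.33532414   0.         -68.49922261
 165.74403278]
   -1 [ 38.25596722   5.16545325 -16.33532414   0.         -68.49922261
 -14.25596722]
-1 [ 33.40538638   2.39587304 -12.84027173   0.         -74.76385523
 -99.40538638]
   1 [ 38.25596722   5.16545325 -16.33532414   0.         -68.49922261
 165.74403278]
   -1 [ 38.25596722   5.16545325 -16.33532414   0.         -68.49922261
 -14.25596722]
```

View pics/c1.png

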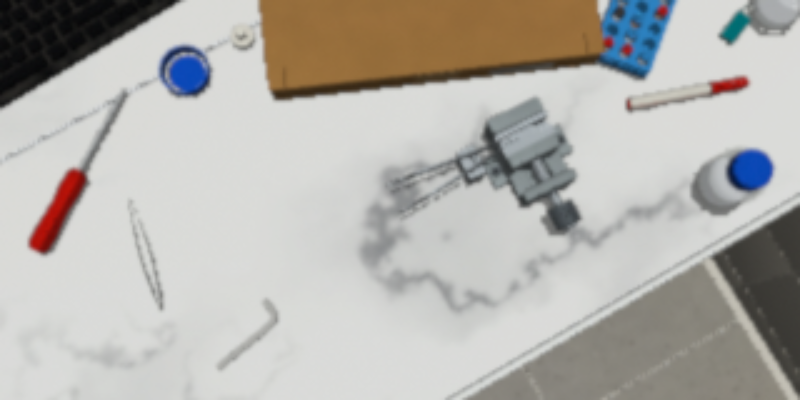

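```bash
python3 - <<'E'
from h import *
d=np.load("top0.npy"); f,cx,cy,C=cam("top")
for px in [(230,150),(292,150),(292,160),(292,164),(340,152),(355,150)]:
    z=d[px[1],px[0]]; print(px,(C@np.array([(px[0]-cx)/f*z,(px[1]-cy)/f*z,z,1]))[:3].round(3))
th=np.radians(24); xv=np.array([np.cos(th),np.sin(th),0]); yv=np.array([-np.sin(th),np.cos(th),0])
robot.goto([.525,.14,.2],np.column_stack([-yv,-xv,[0,0,-1]])); robot.dwell(.3)
c=cam("wrist"); im,dw=imaging.grab_frame("wrist"); cv2.imwrite("pics/w1.png",im[:,:,::-1]); np.save("w1.npy",dw); np.save("w1C.npy",c[3])
for l,z in [("vise_knob",.032),("forceps_heel",.046),("forceps_a_tip",.04),("forceps_b_tip",.04),("forceps_a_grip",.04),("forceps_pin",.04),("vise_block",.034),("forceps",.034),("vise",0)]:
    for r in nets.landmark_of("wrist",l)[:3]:
        print(l,round(r["p"],2),np.round(r["pixel"]),at_z(c,r["pixel"],z).round(4))
E
```

```text
(230, 150) [0.648 0.367 0.056]
(292, 150) [0.649 0.207 0.055]
(292, 160) [0.627 0.206 0.04 ]
(292, 164) [ 0.628  0.205 -0.   ]
(340, 152) [0.644 0.083 0.056]
(355, 150) [0.651 0.044 0.054]
vise_knob 0.89 [343. 147.] [0.4816 0.0719 0.032 ]
forceps_heel 0.84 [250. 153.] [0.5638 0.1135 0.046 ]
forceps_a_grip 0.54 [265. 233.] [0.5166 0.1848 0.04  ]
forceps_pin 0.85 [245. 204.] [0.5479 0.1645 0.04  ]
vise_block 0.18 [253. 178.] [0.5512 0.1373 0.034 ]
forceps 0.71 [253. 177.] [0.5516 0.1358 0.034 ]
forceps 0.29 [265. 237.] [0.5143 0.191  0.034 ]
vise 0.75 [253. 148.] [0.5644 0.1136 0.    ]
vise 0.32 [248. 152.] [0.5678 0.119  0.    ]
```

View pics/w1.png

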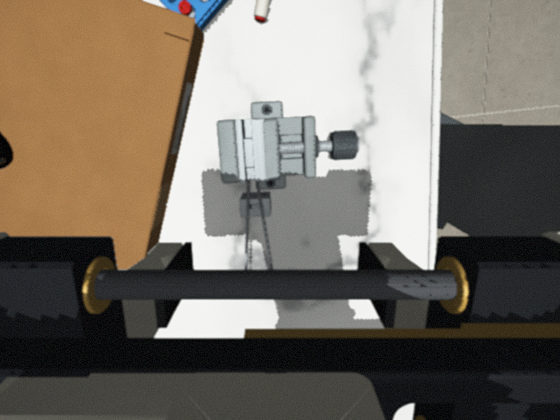

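```bash
python3 - <<'E'
from h import *
th=np.radians(25.6); xv=np.array([np.cos(th),np.sin(th),0]); yv=np.array([-np.sin(th),np.cos(th),0])
O=np.array([.5647,.1117,0])
robot.goto(O-.01*xv+.13*yv+[0,0,.15],np.column_stack([-yv,-xv,[0,0,-1]])); robot.dwell(.3)
c=cam("wrist"); im,d=imaging.grab_frame("wrist"); cv2.imwrite("pics/w2.png",im[:,:,::-1])
f,cx,cy,C=c
for l,z in [("vise_knob",.032),("forceps_heel",.046),("forceps_a_tip",.04),("forceps_a_grip",.04),("forceps_pin",.04),("vise_block",.034),("forceps",.034)]:
    for r in nets.landmark_of("wrist",l)[:3]:
        p=at_z(c,r["pixel"],z); print(l,round(r["p"],2),np.round(r["pixel"]),p.round(4),"vise",((p-O)@xv).round(4),((p-O)@yv).round(4))
v,u=np.mgrid[:420,:560]; P=(C@np.stack([(u-cx)/f*d,(v-cy)/f*d,d,np.ones_like(d)]).reshape(4,-1))[:3].T
a=(P-O)@xv; b=(P-O)@yv; ok=(d.ravel()>0)
m=ok&(P[:,2]>.03)&(P[:,2]<.06)&(abs(a)<.04)&(b>.075)&(b<.17)
print(m.sum())
for y in np.arange(.075,.165,.01):
    k=m&(b>=y)&(b<y+.01); 
    if k.any():
        s=np.sort(a[k]); print(y.round(3),k.sum(),"a-arm",s[s<s.mean()].mean().round(4),"b-arm",s[s>=s.mean()].mean().round(4),"z",np.median(P[k,2]).round(4))
k=ok&(abs(a+.092)<.03)&(abs(b)<.03)&(P[:,2]>.02)&(P[:,2]<.06)
print("knob",[np.percentile(q[k],[2,50,98]).round(4) for q in (a,b,P[:,2])])
for nm,lo,hi in (("fixed",.005,.032),("slid",-.03,-.005)):
    k=ok&(a>lo-.01)&(a<hi+.01)&(P[:,2]>.049)&(P[:,2]<.06)&(abs(b)<.04); print(nm,[np.percentile(q[k],[1,99]).round(4) for q in (a,b,P[:,2])])
E
```

```text
vise_knob 0.89 [384.  40.] [0.4802 0.0701 0.032 ] vise -0.0942 -0.001
vise_knob 0.47 [283. 224.] [0.4849 0.24   0.032 ] vise -0.0165 0.1502
vise_knob 0.43 [254. 158.] [0.5334 0.1972 0.032 ] vise 0.0087 0.0906
forceps_heel 0.94 [262.  43.] [0.5636 0.1149 0.046 ] vise 0.0004 0.0034
forceps_a_tip 0.93 [286. 227.] [0.4826 0.2386 0.04  ] vise -0.0192 0.1499
forceps_a_grip 0.7 [278. 158.] [0.5148 0.1874 0.04  ] vise -0.0123 0.0898
forceps_a_grip 0.4 [263.  76.] [0.5535 0.1352 0.04  ] vise 0.0001 0.0261
forceps_pin 0.93 [252. 118.] [0.5483 0.1675 0.04  ] vise 0.0093 0.0574
forceps_pin 0.49 [262.  53.] [0.5613 0.1207 0.04  ] vise 0.0008 0.0096
vise_block 0.6 [266. 122.] [0.5369 0.1658 0.034 ] vise -0.0017 0.0608
forceps 0.78 [262.  79.] [0.5539 0.1365 0.034 ] vise 0.001 0.027
forceps 0.38 [255. 119.] [0.5459 0.1673 0.034 ] vise 0.0071 0.0582
564
0.075 94 a-arm -0.0114 b-arm 0.0069 z 0.0457
0.085 85 a-arm -0.0126 b-arm 0.0076 z 0.0457
0.095 86 a-arm -0.0139 b-arm 0.0085 z 0.0455
0.105 81 a-arm -0.0149 b-arm 0.0092 z 0.0456
0.115 72 a-arm -0.0163 b-arm 0.0099 z 0.0452
0.125 69 a-arm -0.0172 b-arm 0.0108 z 0.0443
0.135 56 a-arm -0.0183 b-arm 0.0115 z 0.0431
0.145 21 a-arm -0.0192 b-arm 0.012 z 0.0419
knob [array([-0.1035, -0.0855, -0.0624]), array([-0.0154,  0.0001,  0.019 ]), array([0.031 , 0.042 , 0.0467])]
fixed [array([-0.0045,  0.0288]), array([-0.0229,  0.0292]), array([0.0492, 0.0525])]
slid [array([-0.0278, -0.0036]), array([-0.0227,  0.0283]), array([0.0496, 0.0533])]
```

View pics/w2.png

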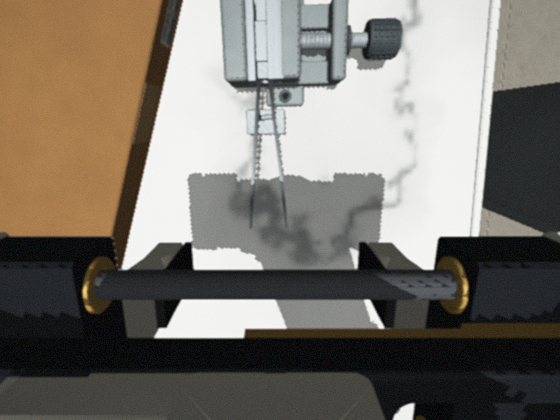

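```bash
cat >> h.py <<'E'
th=np.radians(26.7); xv=np.array([np.cos(th),np.sin(th),0]); yv=np.array([-np.sin(th),np.cos(th),0])
th0=np.radians(25.6); O=np.array([.5647,.1117,0])-.0008*np.array([np.cos(th0),np.sin(th0),0])
RK=np.column_stack([xv,-yv,[0,0,-1]]); RF=np.column_stack([-yv,-xv,[0,0,-1]]); Z=np.array([0,0,1.])
E
python3 - <<'E'
from h import *
K=O-.093*xv
s0=robot.get_state()["t"]
robot.goto(K+.13*Z,RK); jaws.move_gripper(.65)
robot.servo_line(K+.014*Z,speed=.1)
jaws.move_gripper(0.0); s=robot.get_state(); print(s["grip_width"]*88,s["finger_force"],s["force"],s["position"])
robot.servo_line(K+.014*Z-.018*xv,speed=.03); robot.dwell(.2)
s=robot.get_state(); print(s["grip_width"]*88,s["finger_force"],s["force"],((np.array(s["position"])-K)@xv).round(4))
jaws.move_gripper(.65); robot.servo_line(K+.13*Z-.018*xv,speed=.12)
robot.goto(O-.0+.13*yv+[0,0,.15],RF); robot.dwell(.2)
c=cam("wrist"); im,d=imaging.grab_frame("wrist"); cv2.imwrite("pics/w3.png",im[:,:,::-1])
f,cx,cy,C=c
for l,z in [("vise_knob",.032),("forceps_a_tip",.04),("forceps_a_grip",.04)]:
    for r in nets.landmark_of("wrist",l)[:2]:
        p=at_z(c,r["pixel"],z); print(l,round(r["p"],2),np.round(r["pixel"]),"vise",((p-O)@xv).round(4),((p-O)@yv).round(4))
v,u=np.mgrid[:420,:560]; P=(C@np.stack([(u-cx)/f*d,(v-cy)/f*d,d,np.ones_like(d)]).reshape(4,-1))[:3].T
a=(P-O)@xv; b=(P-O)@yv
m=(d.ravel()>0)&(P[:,2]>.03)&(P[:,2]<.06)&(abs(a)<.04)&(b>.075)&(b<.17)
for y in np.arange(.075,.165,.02):
    k=m&(b>=y)&(b<y+.01)
    if k.any():
        s=np.sort(a[k]); print(y.round(3),"a",s[s<s.mean()].mean().round(4),"b",s[s>=s.mean()].mean().round(4),"z",np.median(P[k,2]).round(4))
print(s0,robot.get_state()["t"])
E
```

```text
27.453868607923248 30.000949501991272 [ 6.00407541 -9.60994606  0.37815089] [0.48144704 0.06855325 0.01418873]
27.260251785423396 29.999959766864777 [ 8.82682169 -8.71310899 -3.85614208] -0.0171
vise_knob 0.91 [414.  44.] vise -0.1083 0.0016
forceps_a_tip 0.92 [293. 229.] vise -0.016 0.1516
forceps_a_tip 0.32 [261. 226.] vise 0.0125 0.1495
forceps_a_grip 0.88 [286. 160.] vise -0.0087 0.0913
forceps_a_grip 0.64 [272.  51.] vise 0.0028 0.0086
0.075 a -0.0088 b 0.0095 z 0.0456
0.095 a -0.0108 b 0.0114 z 0.0456
0.115 a -0.0128 b 0.0134 z 0.0453
0.135 a -0.0146 b 0.0151 z 0.0431
5.4583 14.4667
```

View pics/w3.png

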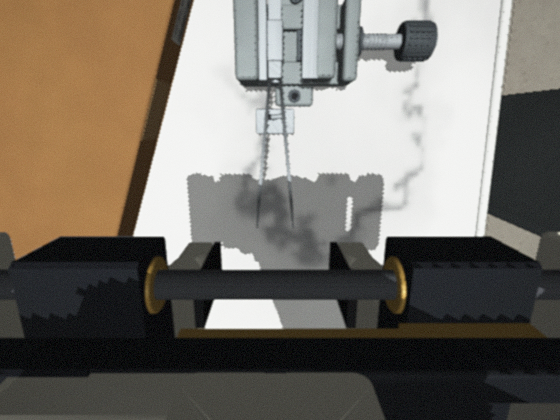

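```bash
python3 - <<'E'
from h import *
G=O+.0003*xv+.091*yv
def st():
    s=robot.get_state(); print(round(s["t"],2),"w",round(s["grip_width"]*88,2),"F",round(s["finger_force"],2),np.round(s["force"],2))
jaws.move_gripper(.5)
robot.servo_line(G+.021*Z,ori=RF,speed=.1); st()
for w in (25,22,19,16,14.5): jaws.move_gripper(w/88); st()
robot.servo_line(G+.05*Z,speed=.04); st()
robot.servo_line(G+.17*Z,speed=.08); robot.dwell(.2); st()
for n in("wrist","side"):
    im,d=imaging.grab_frame(n); cv2.imwrite(f"pics/l_{n}.png",im[:,:,::-1]); np.save(f"l_{n}.npy",d)
    for l in ("forceps_a_tip","forceps_b_tip","forceps_pin","forceps_heel"):
        print(n,l,[(round(r["p"],2),np.round(r["pixel"],1).tolist()) for r in nets.landmark_of(n,l)[:2]])
a=cv2.imread("pics/l_wrist.png"); b=cv2.imread("pics/l_side.png")[120:320,180:380]
cv2.imwrite("pics/l.png",np.hstack([cv2.resize(a[:,130:430],(400,560)),cv2.resize(b,(400,400),interpolation=2)if 0 else cv2.copyMakeBorder(cv2.resize(b,(400,400)),0,160,0,0,0)]))
E
```

```text
16.48 w 44.27 F 0.0 [ 0.16  0.   -0.09]
17.06 w 25.11 F 0.23 [-0.07 -0.23  0.12]
17.38 w 22.35 F 2.59 [ 0.21 -0.43 -0.32]
17.71 w 19.29 F 5.09 [ 0.77 -0.12 -0.77]
18.03 w 15.9 F 7.69 [ 0.69  0.06 -0.12]
18.29 w 14.95 F 9.03 [0.62 0.29 0.39]
19.17 w 14.22 F 8.99 [-0.11  0.42 -0.7 ]
21.02 w 14.5 F 8.99 [-0.17  0.78 -0.6 ]
wrist forceps_a_tip []
wrist forceps_b_tip [(0.57, [400.4, 97.3])]
wrist forceps_pin [(0.85, [246.9, 201.9]), (0.46, [272.9, 70.0])]
wrist forceps_heel [(0.56, [276.5, 70.7])]
side forceps_a_tip [(0.44, [281.5, 167.4])]
side forceps_b_tip [(0.58, [276.5, 156.4]), (0.45, [274.3, 167.1])]
side forceps_pin [(0.54, [259.0, 150.7])]
side forceps_heel []
```

View pics/l.png

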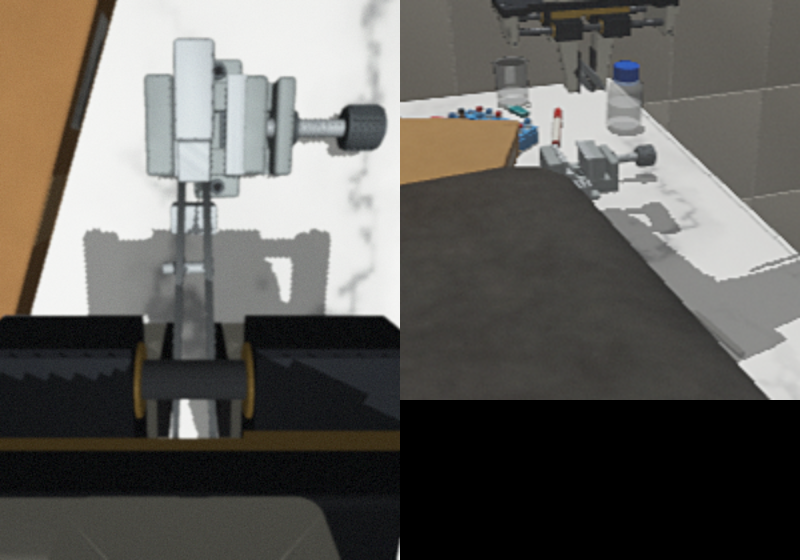

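```bash
python3 - <<'E'
from h import *
for w in (13.8,13.0):
    jaws.move_gripper(w/88); robot.dwell(.3)
    s=[robot.get_state()]
    for _ in range(4): robot.dwell(.05); s.append(robot.get_state())
    print(s[-1]["t"],"w",np.mean([q["grip_width"] for q in s])*88,"F",s[-1]["finger_force"],np.round(s[-1]["position"],3))
im,d=imaging.grab_frame("wrist"); cv2.imwrite("pics/m.png",cv2.resize(im[120:330,210:340,::-1],(371,600),interpolation=cv2.INTER_CUBIC))
f,cx,cy,C=cam("wrist")
print("mm/px at arms",1000*(d[205,240:290].min())/f, np.round(d[205,240:290],3).tolist())
E
```

```text
22.2333 w 14.092945347516759 F 9.631797820329666 [0.523 0.193 0.17 ]
22.95 w 13.336963454659974 F 10.390756577253342 [0.523 0.193 0.17 ]
mm/px at arms 0.0 [0.33899998664855957, 0.3400000035762787, 0.33899998664855957, 0.3400000035762787, 0.33799999952316284, 0.3409999907016754, 0.3400000035762787, 0.33799999952316284, 0.3400000035762787, 0.33899998664855957, 0.3400000035762787, 0.3400000035762787, 0.33899998664855957, 0.3409999907016754, 0.33899998664855957, 0.3400000035762787, 0.3400000035762787, 0.3400000035762787, 0.33899998664855957, 0.33899998664855957, 0.1420000046491623, 0.14300000667572021, 0.14000000059604645, 0.1379999965429306, 0.13899999856948853, 0.13899999856948853, 0.13899999856948853, 0.13699999451637268, 0.1379999965429306, 0.14499999582767487, 0.33799999952316284, 0.3409999907016754, 0.33899998664855957, 0.33899998664855957, 0.3409999907016754, 0.3400000035762787, 0.3409999907016754, 0.33899998664855957, 0.3400000035762787, 0.0, 0.3400000035762787, 0.33899998664855957, 0.33899998664855957, 0.13899999856948853, 0.13899999856948853, 0.13899999856948853, 0.13899999856948853, 0.1379999965429306, 0.1379999965429306, 0.14100000262260437]
```

View pics/m.png

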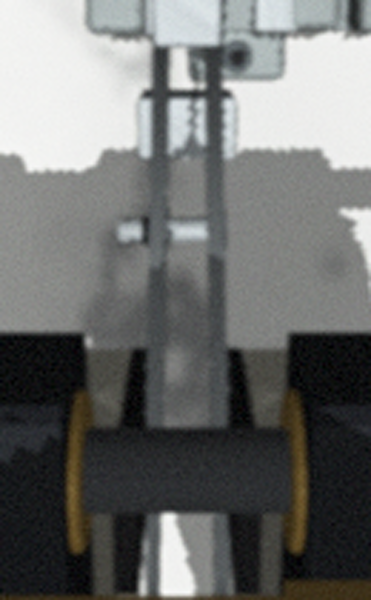

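```bash
python3 - <<'E'
from h import *
c=cam("wrist"); im,d=imaging.grab_frame("wrist"); f,cx,cy,C=c
s=robot.get_state(); p0=np.array(s["position"])
cv2.imwrite("pics/n_raw.png",im[:,:,::-1])
v,u=np.mgrid[:420,:560]; P=(C@np.stack([(u-cx)/f*d,(v-cy)/f*d,d,np.ones_like(d)]).reshape(4,-1))[:3].T.reshape(420,560,3)
a=(P-p0)@xv*1000; b=(P-p0)@yv*1000+65; z=P[:,:,2]
for r in list(range(150,240,8))+list(range(300,332,5)):
    k=np.where((d[r,230:320]>.05)&(d[r,230:320]<.2))[0]+230
    seg=np.split(k,np.where(np.diff(k)>1)[0]+1) if len(k) else []
    print(r,[(int(g[0]),int(g[-1]),"x",a[r,g[0]].round(1),a[r,g[-1]].round(1),"y",np.median(b[r,g]).round(),"z",np.median(z[r,g]).round(3)) for g in seg])
g=im[201].mean(1); print(g[244:295].round().astype(int).tolist())
for r in (198,200,202): print(d[r,244:264].round(3).tolist())
E
```

```text
150 [(263, 269, 'x', np.float64(5.2), np.float64(2.8), 'y', np.float64(7.0), 'z', np.float64(0.195)), (282, 288, 'x', np.float64(-2.6), np.float64(-5.0), 'y', np.float64(7.0), 'z', np.float64(0.194))]
158 [(263, 269, 'x', np.float64(5.3), np.float64(2.8), 'y', np.float64(10.0), 'z', np.float64(0.194)), (282, 288, 'x', np.float64(-2.7), np.float64(-5.1), 'y', np.float64(10.0), 'z', np.float64(0.194))]
166 [(263, 269, 'x', np.float64(5.3), np.float64(2.9), 'y', np.float64(13.0), 'z', np.float64(0.194)), (282, 288, 'x', np.float64(-2.8), np.float64(-5.1), 'y', np.float64(13.0), 'z', np.float64(0.194))]
174 [(263, 269, 'x', np.float64(5.4), np.float64(3.0), 'y', np.float64(17.0), 'z', np.float64(0.194)), (283, 288, 'x', np.float64(-3.1), np.float64(-5.2), 'y', np.float64(17.0), 'z', np.float64(0.194))]
182 [(263, 268, 'x', np.float64(5.4), np.float64(3.2), 'y', np.float64(20.0), 'z', np.float64(0.195)), (283, 288, 'x', np.float64(-3.1), np.float64(-5.2), 'y', np.float64(20.0), 'z', np.float64(0.194))]
190 [(263, 268, 'x', np.float64(5.4), np.float64(3.3), 'y', np.float64(24.0), 'z', np.f
[... 3951 characters left out ...]
, 0.33899998664855957, 0.3370000123977661, 0.14100000262260437, 0.14300000667572021, 0.1420000046491623, 0.1420000046491623, 0.14100000262260437, 0.1420000046491623, 0.14000000059604645, 0.1420000046491623, 0.1420000046491623, 0.14100000262260437, 0.14000000059604645, 0.13699999451637268]
[0.33899998664855957, 0.33899998664855957, 0.33899998664855957, 0.33799999952316284, 0.3370000123977661, 0.33899998664855957, 0.3400000035762787, 0.33899998664855957, 0.1420000046491623, 0.1420000046491623, 0.14100000262260437, 0.1420000046491623, 0.14100000262260437, 0.1420000046491623, 0.14000000059604645, 0.1420000046491623, 0.1420000046491623, 0.1420000046491623, 0.14000000059604645, 0.1379999965429306]
```

```bash
python3 - <<'E'
from h import *
jaws.move_gripper(12.75/88); robot.dwell(2.5)
s=robot.get_state(); p0=np.array(s["position"]); c=cam("wrist"); im,d=imaging.grab_frame("wrist"); f,cx,cy,C=c
g=[]
for r in range(316,328):
    k=np.where((d[r,255:300]>.2))[0]+255
    if len(k): g.append((k[-1]-k[0]+1)*.134/f*1000)
print("inner gap near y 88, mm",np.round(g,2)); print(s["t"],s["grip_width"]*88,s["finger_force"],p0)
E
```

```text
inner gap near y 88, mm [10.03 10.03 10.03 10.03 10.03 10.03 13.38 13.38 13.38 13.38 13.38 13.38]
25.7667 13.195810560902848 10.634194314479828 [0.5233682  0.192815   0.17000958]
```

```bash
python3 -c "
from h import *
print(order.job_done())"
```

```text
the job is handed in; nothing more can be done
None
```

I slid the vise jaw open about 16 mm and lifted the forceps to about 0.18 m. They were squeezed to a tip gap I estimate at 9.4–10.5 mm from finger force and images of the arms; the tips themselves were hidden. The gap was held over 2 s in the air, and I handed the job in still holding it, at about 26 s of the 45 s limit; the pin stood out only about 5 mm in the images rather than the stated 8 mm, though its ring showed clear of the arm.

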